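Check a pen gauge on its reference standard

TASK

Twist the blue cap on the sloped reference standard clockwise to its stop so that its leaf swings off the white disc, then take the orange pen gauge out of its holder and set its sprung foot on the red dot in the middle of the disc, square to the sloped disc. Press lightly, so that the foot is pushed about half way in and never hard, and finish while holding the gauge there, still and carried by the gripper alone. Do not disturb the things standing round.

Things in the scene. Friction and masses are not known exactly. Their poses are not given: they have to be found in the camera images.
- standard: fixed sloped stand, 112 x 150 mm, grey base, black middle and an aluminium deck 116 x 150 mm; origin at the centre of its underside on the worktop. The deck slopes 15 degrees, low edge on the side of the stand's own -x (roughly towards the robot), and its middle is 48 mm above the worktop.
- disc: white reference disc, 27 mm across and 3 mm thick, fixed on the deck; origin at the centre of its underside, z at right angles to the sloped deck, outwards. It lies 52 mm from the axis of the blue cap, along the stand's own -y. While the cap is shut, the cap's leaf hides it.
- spot (a point): centre of the red dot (6 mm across, inside a black ring of 18 mm) on the disc's face; z points out of the face at right angles to it, leaning 15 degrees from the vertical
- shutter (a joint): turn of the captive blue cap about its own axis, which is at right angles to the deck: 0 is shut (leaf over the disc), up to 1.4 rad at its stop (fully open); it grows clockwise as seen from above. It starts between 0 and 0.2, takes about 0.06 N m to turn and stays where it is left. The cap neither lifts nor comes off.
- cap_grip (a point): point to grip on the blue round ribbed cap, on its axis, 13 mm below its top; z points along the cap's axis away from the deck. The cap is 36 to 38 mm across and 36 mm high; the underside of its ribbed part is 23 mm below this point. Below that a leaf 4 mm thick (top 23.5 mm below this point) reaches out along this point's own -y, to 68 mm from the axis. The deck is 34 mm below this point.
- holder: fixed upright holder: 90 x 90 x 10 mm grey base with a black tube 36 mm across, rim 62 mm above the worktop, bore 23.6 mm across with its floor 11 mm above the worktop; origin at the centre of the underside
- gauge: pen gauge, 135 mm long, about 0.1 kg, standing in the holder hanging by its collar; origin on its axis at the end of its unpressed foot, z along the axis to the other end. Steel nose 20 mm across up to 50 mm, black collar 31 mm across from 50 to 56 mm, orange round barrel 20 mm across from 56 to 135 mm. As it stands its origin is 12 mm above the worktop, so it must rise 50 mm to leave the holder.
- tip (a point): end of the gauge's sprung steel foot (a rounded pin 8 mm across), on its axis; z along the gauge's axis towards the barrel
- foot (a joint): how far the foot is pushed into the gauge: 0 free, 0.008 m fully in; spring about 500 N/m, so half way (4 mm) takes about 2 N
- flask: loose small conical flask 64 x 64 x 106 mm, origin at the centre of its underside, not to be disturbed
- beaker: loose small glass beaker 54 x 60 x 63 mm, origin at the centre of its underside, not to be disturbed
- tin: loose flat round tin 54 x 54 x 24 mm, origin at the centre of its underside, not to be disturbed

How it is judged (in metres and radians):
On the way, in this order (a step that is already met when the one before it is completed fails the run):
1. the cap is twisted to its stop (at least 1.25 rad), leaf off the disc (value of joint shutter above 1.25 rad), for 0.2 s.
2. the gauge is lifted clear of the holder in the gripper (z of tip in the frame of holder above 0.063 m and contact force between the fingers and gauge above 1 N and contact force between gauge and holder below 0.05 N), for 0.2 s.
At the end, for the whole second after the job is handed in: Cap still open (1.25 rad or more); the end of the foot within 6 mm of the dot's centre; the gauge within 0.12 rad (7 degrees) of square to the disc; foot pushed in 2 to 6.5 mm with 0.5 to 6 N on the disc; the gauge still, gripped by the fingers and clear of the holder (value of joint shutter above 1.25 rad and distance between tip and spot below 0.006 m and angle between the z axis of gauge and the z axis of spot, either way round below 0.12 rad and value of joint foot between 0.002 and 0.0065 m and contact force between gauge and disc between 0.5 and 6 N and contact force between the fingers and gauge above 1 N and contact force between gauge and holder below 0.05 N and linear speed of gauge below 0.02 m/s); the arm keeps its last pose, push and grip.
It fails at once if the gauge is pressed hard on the disc (over 15 N) (contact force between gauge and disc above 15 N).
It fails at once if a bystander is disturbed (moved over 30 mm) (distance of any of flask, beaker, tin from where it was at the start of the episode above 0.03 m).
It also fails if it takes over 61 s, if anything falls off the work surface, if the arm or the gripper's body presses on something with over 40 N, if the wrist force passes 120 N, or if a joint passes its speed limit or range.

ROBOT

A 6-joint arm with a two-finger parallel gripper is mounted at the origin on a cart in front of the work surface, level with it; the furniture and walls round the work are solid. World frame = base frame: x ahead of the robot, y to its left, z up, the work surface at z = 0. Lengths are in mm, angles in rad, forces in N, time in s.
With the tool pointing down it reaches from about 275 to 1000 mm from the base axis. Payload 8.4 kg.
Tool frame: the origin (TCP) lies on the mounting face of the last link; the fingertips stand 173 mm ahead of it and the grasp point (between the pads) lies 155 mm ahead of it; z points along the fingers, y is the line along which they close (so a half turn about z gives the same grasp; the last joint's range is limited). The gripper opens to 85 mm and grips with 20 to 120 N. Pads are 22 mm wide; open, the fingers measure 114 mm over their backs; the gripper's body (76 mm by 85 mm) begins 54 mm behind the grasp point. The pads swing forward as they close: fully open they stand 13 mm farther back than shut.
Start: joints at [-1.319, 0.353, 1.633, -0, 1.155, -0.002], TCP at [156.926, -604.982, 404.681] pointing down, gripper open.
Joint ranges: [-2.63, 2.63], [-0.92, 2.1], [0.06, 2.66], [-1.3, 4.44], [0, 2.69], [-3.02, 3.02]. Speed limits (rad/s): [2.22, 2.22, 2.79, 3.14, 3.14, 3.14].

INTERFACE

Orientations are given as [roll, pitch, yaw] about the fixed x, y, z axes, in that order (R = Rz(yaw) Ry(pitch) Rx(roll)).
In Python, from rig import r gives the robot as it stands.
- The arm moves only by the tool apply_moves, never from a script. Its argument "deltas" is a list of rows, each an object with "claw": the gripper command: -1 is fully open, 1 is shut, values between are in proportion; "delta_pos": the shift along the tool's x, y, z in cm, a list of three; "yaw": the turn about the tool's z in rad. In form: [{"claw": claw, "delta_pos": [tx, ty, tz], "yaw": yaw}, ...]. A call has 1 to 8 rows; each row shifts and turns the commanded pose from where the row before left it, along the tool's axes as they then stand; what a row does not reach is not made up. A row lasts 1/8 s, in which the tool goes at most 62.5 mm and 10.7 degrees, less where a joint would pass 70% of its speed; a pose out of reach is approached as far as the arm can. A call with a gripper value outside its range is refused whole. The fingers move at their own pace and stop on an object; "grip_force" is the grip in N (left out, the last holds). Time passes only in rows, so rows that do not move let the fingers close. It gives the time, the measured TCP pose, the force, the opening and the grip force at its end, in the units of the state.
- r.sense(): the state, without advancing time (a new reading comes with each control period).
- r.grab_frame(name): name is "side" or "top" or "wrist"; returns a dict with "img" (480x640x3 uint8, blue, green, red), "z_map" (480x640 float32, mm along the optical axis (not along the pixel's ray), 0 where there is no reading), "fx", "fy", "cx", "cy" (pixels), "eye" and "rotation" of the camera in the world; the wrist camera has in their place "T_tool_cam" (4x4, takes a point from camera to tool coordinates, whose origin is the TCP and whose axes are the flange's). Camera axes: x right, y up, looking along -z (the intrinsics and any distortion apply to the point x, -y, -z); pixel columns grow to the right and rows downward; lengths in mm; the calibration is good to about 2 mm. A picture is of the moment at which its call begins: read the wrist's pose just before it.
- r.sign_off(): hands the job in; it is judged then, once.
The state is a dict: "clock": time; "qpos": joint angles; "qvel": joint speeds; "joint_efforts": joint torques, N m; "eef_pos": TCP position; "tcp_rot": TCP orientation; "contact_force": force on the tool from outside, world axes, zero at the start; "wrist_torque": the same for the moment, N m; "opening": opening from 0.0 (shut) to 1.0 (fully open); "grasp_force": force on a finger pad.
Only numpy, scipy, OpenCV 4.12 (cv2) and the standard library are available. Lean on these libraries where they do the work, as an engineer would, in place of code of your own. Each camera call takes 0.05 s, during which the arm holds its last target. There are 200 camera calls.

## Working session

There is one attempt and no reset: what is moved stays moved. The work goes in short steps, Python scripts to look and compute and a tool call to move; the robot and the scene stay as the last step left them, time stands still between calls to the robot, and variables do not carry over. Pictures are saved under pics/ and viewed, at most 10 in all, crops included, and the job is handed in when it is done.

Besides the shell and the picture viewer there is one more tool, called after "Request:" as name(argument=value, ...) on one line, values as JSON. apply_moves: Moves the arm, as the interface text tells. Its arguments: {"type":"object","properties":{"deltas":{"type":"array"},"grip_force":{"type":"number"}},"required":["deltas"]}

```bash
ls; mkdir -p pics
python3 - <<'E'
from rig import r
import cv2,numpy as np
s=r.sense();print({k:np.round(v,3) for k,v in s.items()})
ims=[]
for n in("side","top"):
    f=r.grab_frame(n);cv2.imwrite(f"pics/{n}0.png",f["img"]);np.savez(f"{n}0.npz",**f)
    print(n,f["img"].shape,f["fx"],f["fy"],f["cx"],f["cy"],f["eye"],f["rotation"],[k for k in f])
E
```

```text
pics
{'clock': np.float64(0.0), 'qpos': array([-1.319,  0.354,  1.634,  0.   ,  1.155, -0.002]), 'qvel': array([ 0.001,  0.   ,  0.001,  0.001,  0.   , -0.001]), 'joint_efforts': array([-4.0000e-03, -6.0526e+01, -3.4208e+01, -0.0000e+00,  9.0000e-03,
        0.0000e+00]), 'eef_pos': array([ 156.86 , -604.755,  403.955]), 'tcp_rot': array([-3.14 , -0.   ,  0.254]), 'contact_force': array([0.335, 0.626, 0.202]), 'wrist_torque': array([0.033, 0.003, 0.006]), 'grasp_force': np.float64(0.0), 'opening': np.float64(0.997)}
side (480, 640, 3) 543.9501680893 543.9501680893 316.913581420855 239.33833908736605 [1081.85685212  386.45405527 1158.43651446] [ 5.58159243e-01 -8.31701240e-04  2.22728791e+00] ['img', 'z_map', 'fx', 'fy', 'cx', 'cy', 'eye', 'rotation']
top (480, 640, 3) 442.3350494949373 442.3350494949373 316.8018321254212 234.88320967507917 [ 321.16462822  -45.60757087 1232.09352932] [ 0.19481051  0.00988865 -1.57438423] ['img', 'z_map', 'fx', 'fy', 'cx', 'cy', 'eye', 'rotation']
```

View pics/side0.png

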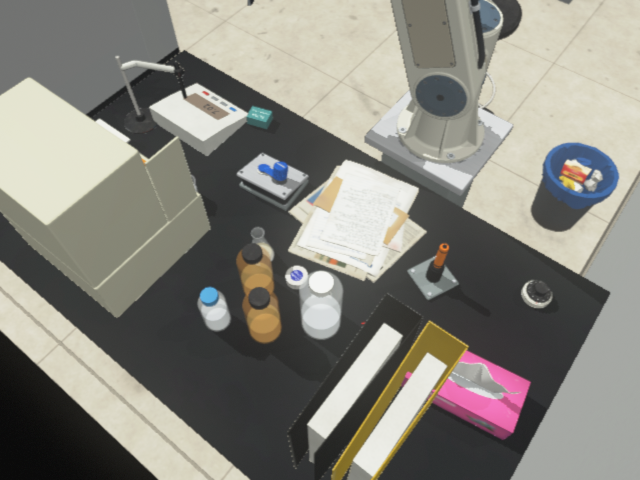

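View pics/top0.png

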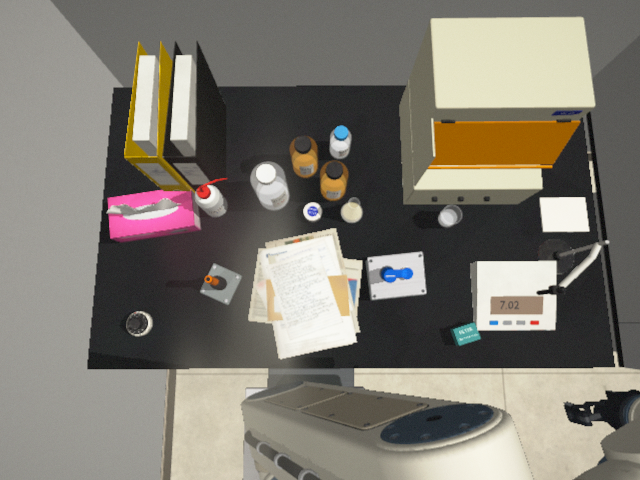

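The side view shows the standard with its blue cap at about (280,170) and the orange gauge at (441,258). In the top view the cap is at (387,275) with its leaf pointing right, and the gauge is at (213,283) in its holder, base near (221,284). The flask is at (352,210) and the tin at (313,212).

```bash
cat > h.py <<'E'
import cv2,numpy as np
from scipy.spatial.transform import Rotation as R
def world(f,mask=None,Twt=None):
    "Nx3 points for the mask pixels, by depth"
    v,u=np.nonzero((f["z_map"]>0) if mask is None else (mask>0)&(f["z_map"]>0))
    z=f["z_map"][v,u]
    p=np.c_[(u-f["cx"])/f["fx"]*z,-(v-f["cy"])/f["fy"]*z,-z]
    if Twt is not None:
        T=Twt@f["T_tool_cam"];return p@T[:3,:3].T+T[:3,3],u,v
    return p@R.from_euler("xyz",f["rotation"]).as_matrix().T+f["eye"],u,v
def Ttool(s):
    T=np.eye(4);T[:3,:3]=R.from_euler("xyz",s["tcp_rot"]).as_matrix();T[:3,3]=s["eef_pos"];return T
def roi(m,x0,y0,x1,y1):
    o=np.zeros_like(m);o[y0:y1,x0:x1]=m[y0:y1,x0:x1];return o
def hsv(f,lo,hi): return cv2.inRange(cv2.cvtColor(f["img"],cv2.COLOR_BGR2HSV),np.array(lo),np.array(hi))
E
python3 - <<'E'
from h import *
F={n:dict(np.load(f"{n}0.npz")) for n in("side","top")}
R_={"top":dict(cap=(365,250,430,302),g=(198,262,245,308)),"side":dict(cap=(235,150,312,210),g=(405,235,462,305))}
for n,f in F.items():
    b=roi(hsv(f,(100,120,60),(130,255,255)),*R_[n]["cap"]); o=roi(hsv(f,(5,150,80),(20,255,255)),*R_[n]["g"])
    for nm,m in(("blue",b),("orange",o)):
        p,u,v=world(f,m);print(n,nm,len(p),"min",p.min(0).round(),"max",p.max(0).round())
        t=p[p[:,2]>np.percentile(p[:,2],97)-(8 if nm=="blue" else 6)];print("  top",len(t),t.mean(0).round(1),np.ptp(t,axis=0).round(), "mid",((t.max(0)+t.min(0))/2).round(1))
    # grey plate/deck
    g=roi(hsv(f,(0,0,90),(180,70,255)),*R_[n]["cap"]);p,u,v=world(f,g)
    p=p[(p[:,2]>20)&(p[:,2]<80)]
    A=np.c_[p[:,:2],np.ones(len(p))];c=np.linalg.lstsq(A,p[:,2],rcond=None)[0];e=np.abs(A@c-p[:,2])<4;c=np.linalg.lstsq(A[e],p[e,2],rcond=None)[0]
    print(n,"deck",len(p),c.round(3),"slope",np.degrees(np.arctan(np.hypot(*c[:2]))),"dir",np.degrees(np.arctan2(c[1],c[0])))
    print("  rect",cv2.minAreaRect(p[e][:,:2].astype(np.float32)))
    g=roi(hsv(f,(0,0,60),(180,70,255)),*R_[n]["g"]);p,u,v=world(f,g);p=p[(p[:,2]>2)&(p[:,2]<20)]
    print("  holder rect",cv2.minAreaRect(p[:,:2].astype(np.float32)),len(p))
f=F["top"]
p,u,v=world(f);k=lambda a,b,c,d:p[(u>a)&(u<c)&(v>b)&(v<d)]
for nm,b in dict(flask=(338,195,366,225),tin=(300,200,325,223),beaker=(434,202,466,232)).items():
    q=k(*b);q=q[q[:,2]>8];print(nm,np.median(q,0).round(),q.min(0).round(),q.max(0).round())
E
```

```text
side blue 323 min [ 363. -290.   -3.] max [ 465. -203.  106.]
  top 82 [ 446.4 -220.6   98.5] [32. 32. 12.] mid [ 442.9 -222.4  100. ]
side orange 175 min [320. 210.  -5.] max [440. 241. 152.]
  top 40 [431.2 231.7 147.8] [21. 17.  8.] mid [429.3 231.6 148.3]
side deck 1374 [ 2.5700e-01  2.0000e-02 -5.9846e+01] slope 14.480694717612096 dir 4.424154803707984
  rect ((446.32696533203125, -249.73855590820312), (116.5370864868164, 152.38925170898438), 6.153710842132568)
  holder rect ((401.92498779296875, 221.83261108398438), (202.61331176757812, 142.25796508789062), 33.46821975708008) 1750
top blue 310 min [ 424. -288.   41.] max [ 463. -202.  102.]
  top 113 [ 442.  -220.6   96.2] [34. 34. 10.] mid [ 441.1 -221.7   96.9]
top orange 94 min [419. 223.   7.] max [437. 279. 153.]
  top 38 [427.8 233.5 145.9] [17. 17. 10.] mid [427.6 233.3 148.3]
top deck 2011 [ 2.6700e-01  2.7000e-02 -6.4305e+01] slope 14.999019339690749 dir 5.789426513334668
  rect ((444.9519958496094, -247.1502685546875), (111.55680847167969, 149.69874572753906), 5.811710834503174)
  holder rect ((425.44085693359375, 231.99951171875), (125.29582977294922, 130.7163543701172), 0.07896475493907928) 943
flask [ 621. -129.   42.] [ 599. -161.    8.] [675. -97. 109.]
tin [628. -21.  22.] [603. -47.   8.] [656.   4.  29.]
beaker [ 613. -403.   32.] [ 582. -454.    8.] [ 652. -369.   69.]
```

Request:
apply_moves(deltas=[{"claw": -1, "delta_pos": [4.6, -3.7, 0.8], "yaw": 0}, {"claw": -1, "delta_pos": [4.6, -3.7, 0.8], "yaw": 0}, {"claw": -1, "delta_pos": [4.6, -3.7, 0.8], "yaw": 0}, {"claw": -1, "delta_pos": [4.6, -3.7, 0.8], "yaw": 0}, {"claw": -1, "delta_pos": [4.6, -3.7, 0.8], "yaw": 0}, {"claw": -1, "delta_pos": [4.6, -3.7, 0.8], "yaw": 0}, {"claw": -1, "delta_pos": [4.6, -3.7, 0.8], "yaw": 0}, {"claw": -1, "delta_pos": [4.6, -3.7, 0.8], "yaw": 0}])

```text
clock: 1.1
eef_pos: [439.6, -224.4, 340.4]
tcp_rot: [3.141, -0.0, 0.254]
contact_force: [0.5, -1.2, 0.0]
opening: 0.998
grasp_force: 0.0
```

Request:
apply_moves(deltas=[{"claw": -1, "delta_pos": [0, 0, 0], "yaw": -0.18}, {"claw": -1, "delta_pos": [0, 0, 0], "yaw": -0.18}, {"claw": -1, "delta_pos": [0, 0, 0], "yaw": -0.18}, {"claw": -1, "delta_pos": [0, 0, 0], "yaw": 0}])

```text
clock: 1.6
eef_pos: [438.7, -225.9, 340.5]
tcp_rot: [-3.141, 0.0, 0.793]
contact_force: [0.3, 0.6, -0.3]
opening: 0.999
grasp_force: 0.0
```

```bash
cat >> h.py <<'E'
def todelta(s,target):
    "cm along tool axes from the current TCP to a target TCP (mm)"
    return (Ttool(s)[:3,:3].T@(np.array(target)-s["eef_pos"])/10).round(2)
E
python3 - <<'E'
from h import *
from rig import r
s=r.sense();f=r.grab_frame("wrist");print(s["eef_pos"],s["tcp_rot"],s["clock"],s["contact_force"])
cv2.imwrite("pics/w1.png",f["img"]);print(f["T_tool_cam"].round(2),f["fx"])
m=hsv(f,(100,120,60),(130,255,255));p,u,v=world(f,m,Ttool(s))
k=(np.linalg.norm(p[:,:2]-[445,-221],axis=1)<90)&(p[:,2]>40);p=p[k];u=u[k];v=v[k]
n=np.array([-.258,-.026,.966]);h=p@n
print(len(p),np.percentile(h,[2,50,98]))
t=p[h>np.percentile(h,98)-4];print("top",((t.max(0)+t.min(0))/2).round(1),t.mean(0).round(1),np.ptp(t,axis=0).round())
print("h pix",u[h>np.percentile(h,98)-4].mean(),v[h>np.percentile(h,98)-4].mean())
lf=p[h<np.percentile(h,98)-28];print("leaf",lf.mean(0).round(1),len(lf))
print(todelta(s,[444,-221,88+155]))
E
```

```text
[ 438.73779826 -225.93672888  340.46230438] [-3.14108417e+00  1.69321856e-04  7.92731565e-01] 1.6 [ 0.30730017  0.5550513  -0.26579009]
[[-0.    0.96  0.29 75.27]
 [ 1.    0.   -0.   -0.44]
 [-0.    0.29 -0.96 30.86]
 [ 0.    0.    0.    1.  ]] 376.6387659596264
5206 [-52.21894332 -28.70023147 -13.70703469]
top [ 439.6 -220.6   95.8] [ 440.5 -220.3   96.4] [33. 36. 10.]
h pix 312.6466501240695 249.07047146401985
leaf [ 450.7 -258.2   61.1] 2114
[0.72 0.03 9.75]
```

Request:
apply_moves(deltas=[{"claw": -1, "delta_pos": [0.3, -0.05, 4.5], "yaw": 0}, {"claw": -1, "delta_pos": [0.35, -0.05, 3.5], "yaw": 0}, {"claw": -1, "delta_pos": [0, 0, 1.75], "yaw": 0}, {"claw": 1, "delta_pos": [0, 0, 0], "yaw": 0}, {"claw": 1, "delta_pos": [0, 0, 0], "yaw": 0}, {"claw": 1, "delta_pos": [0, 0, 0], "yaw": 0}, {"claw": 1, "delta_pos": [0, 0, 0], "yaw": 0}, {"claw": 1, "delta_pos": [0, 0, 0], "yaw": 0}], grip_force=30)

```text
clock: 2.65
eef_pos: [442.8, -220.8, 244.5]
tcp_rot: [3.141, -0.0, 0.793]
contact_force: [-2.1, 1.9, 6.2]
opening: 0.426
grasp_force: 28.8
```

Request:
apply_moves(deltas=[{"claw": 1, "delta_pos": [0, 0, 0], "yaw": 0.18}, {"claw": 1, "delta_pos": [0, 0, 0], "yaw": 0.18}, {"claw": 1, "delta_pos": [0, 0, 0], "yaw": 0.18}, {"claw": 1, "delta_pos": [0, 0, 0], "yaw": 0.18}, {"claw": 1, "delta_pos": [0, 0, 0], "yaw": 0.18}, {"claw": 1, "delta_pos": [0, 0, 0], "yaw": 0.18}, {"claw": 1, "delta_pos": [0, 0, 0], "yaw": 0.18}, {"claw": 1, "delta_pos": [0, 0, 0], "yaw": 0.18}])

```text
clock: 3.65
eef_pos: [443.2, -221.9, 244.7]
tcp_rot: [3.141, -0.004, -0.652]
contact_force: [-7.9, -9.7, 12.8]
opening: 0.411
grasp_force: 79.4
```

Request:
apply_moves(deltas=[{"claw": 1, "delta_pos": [0, 0, 0], "yaw": 0}, {"claw": 1, "delta_pos": [0, 0, 0], "yaw": 0}, {"claw": -1, "delta_pos": [0, 0, 0], "yaw": 0}, {"claw": -1, "delta_pos": [0, 0, 0], "yaw": 0}, {"claw": -1, "delta_pos": [0, 0, 0], "yaw": 0}, {"claw": -1, "delta_pos": [0, 0, -4], "yaw": 0}, {"claw": -1, "delta_pos": [0, 0, -6], "yaw": 0}, {"claw": -1, "delta_pos": [0, 0, 0], "yaw": 0}])

```text
clock: 4.65
eef_pos: [444.2, -221.3, 347.5]
tcp_rot: [-3.14, -0.008, -0.646]
contact_force: [-0.2, -0.2, 0.2]
opening: 1.004
grasp_force: 0.0
```

Run:
```python
from h import *
from rig import r
s=r.sense();f=r.grab_frame("wrist");print(s["eef_pos"],s["tcp_rot"],s["clock"],s["contact_force"])
cv2.imwrite("pics/w2.png",f["img"]);np.savez("w2.npz",T=Ttool(s),**f)
```

```text
[ 444.16486398 -221.31015308  347.49842949] [-3.14002538 -0.00794462 -0.64615423] 4.65 [-0.16911344 -0.22234224  0.20933071]
```

View pics/w2.png

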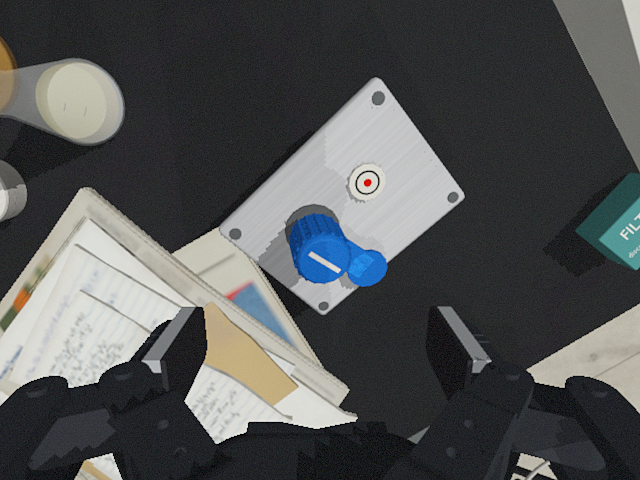

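The leaf is off the disc: the cap is at (318,250), the leaf at (367,268) towards the deck's low edge, and the red dot is uncovered at (367,183). Next I'll locate the dot and the slope, and get the leaf angle.

Run:
```python
from h import *
f=dict(np.load("w2.npz"));T=f["T"]
red=roi(hsv(f,(0,120,90),(10,255,255))|hsv(f,(170,120,90),(180,255,255)),350,165,385,200)
p,u,v=world(f,red,T);print("spot",p.mean(0),len(p),u.mean(),v.mean(),p.std(0))
wh=roi(hsv(f,(0,0,120),(180,80,255)),345,160,390,205)
g=roi(hsv(f,(0,0,110),(180,60,255)),225,80,465,310);p,u,v=world(f,g,T)
A=np.c_[p[:,:2],np.ones(len(p))];e=(p[:,2]>25)&(p[:,2]<75)
for t in(6,2,1.5):
    c=np.linalg.lstsq(A[e],p[e,2],rcond=None)[0];e=np.abs(A@c-p[:,2])<t
n=np.r_[-c[:2],1];n/=np.linalg.norm(n);print("plane",c,"n",n,np.degrees(np.arccos(n[2])),np.degrees(np.arctan2(c[1],c[0])),e.sum())
print(cv2.minAreaRect(p[e][:,:2].astype(np.float32)))
b=hsv(f,(100,120,60),(130,255,255));q,u,v=world(f,b,T);d=(np.c_[q[:,:2],np.ones(len(q))]@c-q[:,2])*-n[2]
l=q[(d>3)&(d<14)&(np.linalg.norm(q[:,:2]-[447,-221],axis=1)<90)]
far=l[np.argsort(-np.linalg.norm(l[:,:2]-[450,-220],axis=1))[:80]].mean(0);print("leaf far",far,np.degrees(np.arctan2(far[1]+220,far[0]-450)))
```

```text
spot [ 455.01423234 -271.88796367   54.0921704 ] 44 367.1136363636364 182.20454545454547 [1.35071627 1.32208106 0.79060811]
plane [ 2.64388414e-01  2.68813710e-02 -6.24494650e+01] n [-0.25551945 -0.02597963  0.96645479] 14.882450206257975 5.8055286757348155 21231
((444.14105224609375, -247.075927734375), (110.85310363769531, 148.1039581298828), 5.833470344543457)
leaf far [ 387.12113191 -238.25132418   44.28824465] -163.8140133365823
```

Request:
apply_moves(deltas=[{"claw": -1, "delta_pos": [-3.57, -4.41, -0.3], "yaw": 0}, {"claw": -1, "delta_pos": [-3.57, -4.41, -0.3], "yaw": 0}, {"claw": -1, "delta_pos": [-3.57, -4.41, -0.3], "yaw": 0}, {"claw": -1, "delta_pos": [-3.57, -4.41, 0], "yaw": 0}, {"claw": -1, "delta_pos": [-3.57, -4.41, 0], "yaw": 0}, {"claw": -1, "delta_pos": [-3.57, -4.41, 0], "yaw": 0}, {"claw": -1, "delta_pos": [-3.57, -4.41, 0], "yaw": 0}, {"claw": -1, "delta_pos": [-3.57, -4.41, 0], "yaw": 0}])

```text
clock: 5.7
eef_pos: [426.2, 234.7, 350.9]
tcp_rot: [3.14, 0.001, -0.646]
contact_force: [1.4, -0.2, 1.4]
opening: 1.0
grasp_force: 0.0
```

Request:
apply_moves(deltas=[{"claw": -1, "delta_pos": [0, 0, 0], "yaw": -0.15}, {"claw": -1, "delta_pos": [0, 0, 0], "yaw": -0.15}, {"claw": -1, "delta_pos": [0, 0, 0], "yaw": -0.15}, {"claw": -1, "delta_pos": [0, 0, 0], "yaw": -0.15}, {"claw": -1, "delta_pos": [0, 0, 0], "yaw": -0.15}, {"claw": -1, "delta_pos": [0, 0, 0], "yaw": 0}])

```text
clock: 6.45
eef_pos: [426.6, 232.8, 350.9]
tcp_rot: [3.141, 0.002, 0.103]
contact_force: [-0.8, -0.5, -0.2]
opening: 1.004
grasp_force: 0.0
```

Run:
```python
from h import *
from rig import r
s=r.sense();f=r.grab_frame("wrist");print(s["eef_pos"],s["tcp_rot"],s["clock"],s["qpos"])
cv2.imwrite("pics/w3.png",f["img"])
m=hsv(f,(5,150,60),(20,255,255));p,u,v=world(f,m,Ttool(s));k=(np.linalg.norm(p[:,:2]-[428,232],axis=1)<40)&(p[:,2]>50);p=p[k]
for a,b in((60,90),(90,120),(120,143),(143,160)):
    q=p[(p[:,2]>a)&(p[:,2]<b)];print(a,len(q), len(q) and ((q.max(0)+q.min(0))/2).round(1), len(q) and np.ptp(q,axis=0).round())
```

```text
[426.60958088 232.76395106 350.89378823] [3.14073445e+00 2.24575883e-03 1.02871704e-01] 6.45 [4.96358824e-01 2.02134452e-01 1.97657189e+00 8.32310478e-05
 9.65289486e-01 1.96423503e+00]
60 235 [427.6 233.8  78.2] [20. 23. 23.]
90 424 [433.6 234.7 105.1] [ 8. 19. 30.]
120 416 [431.3 234.7 131.5] [13. 20. 23.]
143 753 [428.2 234.6 146.4] [19. 19.  7.]
```

Request:
apply_moves(deltas=[{"claw": -1, "delta_pos": [0.17, -0.13, 3], "yaw": 0}, {"claw": -1, "delta_pos": [0, 0, 3.5], "yaw": 0}, {"claw": -1, "delta_pos": [0, 0, 2.4], "yaw": 0}, {"claw": 1, "delta_pos": [0, 0, 0], "yaw": 0}, {"claw": 1, "delta_pos": [0, 0, 0], "yaw": 0}, {"claw": 1, "delta_pos": [0, 0, 0], "yaw": 0}, {"claw": 1, "delta_pos": [0, 0, 0], "yaw": 0}, {"claw": 1, "delta_pos": [0, 0, 0], "yaw": 0}], grip_force=20)

```text
clock: 7.5
eef_pos: [429.0, 234.6, 264.0]
tcp_rot: [-3.141, -0.002, 0.104]
contact_force: [-0.2, -0.5, 7.0]
opening: 0.223
grasp_force: 23.5
```

Request:
apply_moves(deltas=[{"claw": 1, "delta_pos": [0, 0, 0], "yaw": 0}, {"claw": 1, "delta_pos": [0, 0, -1], "yaw": 0}, {"claw": 1, "delta_pos": [0, 0, -1], "yaw": 0}, {"claw": 1, "delta_pos": [0, 0, -1], "yaw": 0}, {"claw": 1, "delta_pos": [0, 0, 0], "yaw": 0}])

```text
clock: 8.12
eef_pos: [428.9, 234.6, 294.2]
tcp_rot: [-3.141, -0.002, 0.104]
contact_force: [0.6, 0.5, -0.9]
opening: 0.231
grasp_force: 23.0
```

Request:
apply_moves(deltas=[{"claw": 1, "delta_pos": [-0.4, 0, 0], "yaw": 0}, {"claw": 1, "delta_pos": [-0.4, 0, 0], "yaw": 0}, {"claw": 1, "delta_pos": [-0.4, 0, 0], "yaw": 0}, {"claw": 1, "delta_pos": [0, 0, 0], "yaw": 0}])

```text
clock: 8.62
eef_pos: [416.6, 233.1, 293.3]
tcp_rot: [-3.142, -0.0, 0.104]
contact_force: [3.0, -0.9, 4.0]
opening: 0.222
grasp_force: 23.0
```

Request:
apply_moves(deltas=[{"claw": 1, "delta_pos": [-0.4, 0, 0], "yaw": 0}, {"claw": 1, "delta_pos": [-0.4, 0, 0], "yaw": 0}, {"claw": 1, "delta_pos": [-0.2, 0, 0], "yaw": 0}, {"claw": 1, "delta_pos": [0, 0, 0], "yaw": 0}])

```text
clock: 9.12
eef_pos: [406.4, 232.0, 293.0]
tcp_rot: [3.141, 0.001, 0.104]
contact_force: [3.0, -0.7, -0.1]
opening: 0.227
grasp_force: 22.6
```

```bash
cat >> h.py <<'E'
def axisfit(f,Twt=None,c=None,zmin=60):
    "orange barrel: axis direction from depth points' visible side (PCA) and centroid"
    m=hsv(f,(5,150,60),(20,255,255));p,u,v=world(f,m,Twt)
    k=(np.linalg.norm(p-c,axis=1)<70);p=p[k];m_=p.mean(0)
    w=np.linalg.svd(p-m_)[2][0];w*=np.sign(w[2]);return m_,w,len(p)
E
python3 - <<'E'
from h import *
from rig import r
s=r.sense();c=s["eef_pos"]-[0,0,165]
f=r.grab_frame("wrist");cv2.imwrite("pics/w4.png",f["img"]);np.savez("w4.npz",T=Ttool(s),**f)
f=r.grab_frame("side");cv2.imwrite("pics/s4.png",cv2.resize(f["img"][180:320,360:540],None,fx=4,fy=4));np.savez("s4.npz",**f);print(s["eef_pos"],s["clock"],s["contact_force"])
E
```

```text
[406.4114696  232.04644211 293.00492995] 9.125 [ 3.04854586 -0.73114181 -0.1021961 ]
```

View pics/w4.png

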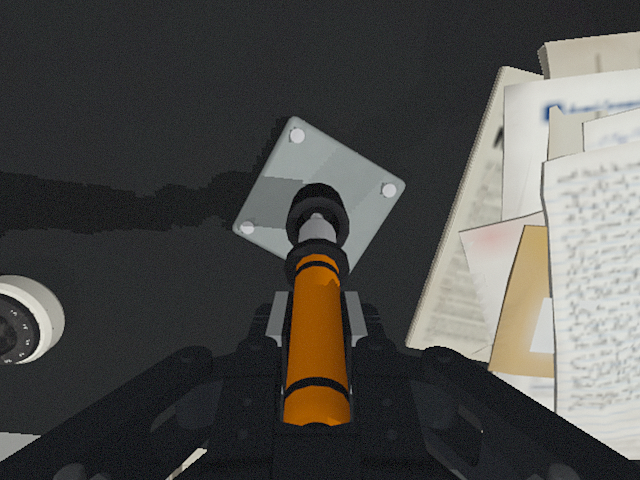

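View pics/s4.png

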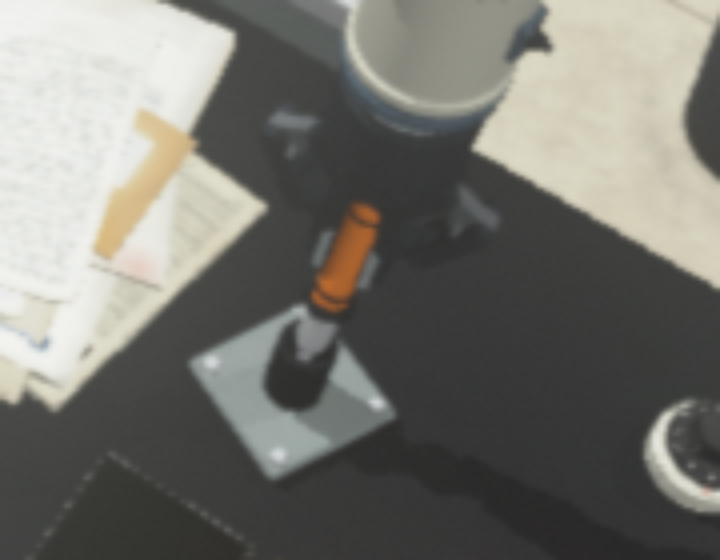

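Both views show the gauge pivoted between the pads with its nose still in the bore (wrist: barrel from (318,262) to (318,410), nose at (317,228)). I'll measure the tilt from depth slices.

```bash
cat >> h.py <<'E'
def tilt(f,T):
    "barrel's line in the tool frame from depth: nearest-surface ridge per slice of tool z"
    m=hsv(f,(5,150,60),(20,255,255));p,u,v=world(f,m,T)
    q=(p-T[:3,3])@T[:3,:3];q=q[(abs(q[:,1])<14)&(q[:,2]>100)&(q[:,2]<215)]
    c=[]
    for z in np.arange(q[:,2].min()+3,q[:,2].max()-6,4):
        a=q[(abs(q[:,2]-z)<2.5)]
        if len(a)<25: continue
        mid=(a[:,1].max()+a[:,1].min())/2; b=a[abs(a[:,1]-mid)<3]
        if len(b): c.append([np.median(b[:,0]),mid,np.median(b[:,2])])
    c=np.array(c);fx=np.polyfit(c[:,2],c[:,0],1);fy=np.polyfit(c[:,2],c[:,1],1)
    rx=np.abs(np.polyval(fx,c[:,2])-c[:,0]);k=rx<np.median(rx)*3+.2
    fx=np.polyfit(c[k,2],c[k,0],1);fy=np.polyfit(c[k,2],c[k,1],1)
    return c,fx,fy
E
python3 - <<'E'
from h import *
f=dict(np.load("w4.npz"));c,fx,fy=tilt(f,f["T"]);print(c.round(1),fx,fy,np.degrees(np.arctan(fx[0])),np.degrees(np.arctan(fy[0])))
E
```

```text
[[ -1.2  -1.3 116.7]
 [  0.7  -1.  119.1]
 [  1.8  -1.1 122.5]
 [  3.3  -1.3 128.6]
 [  4.   -1.  131.4]
 [  5.   -1.2 135.4]
 [  6.   -1.1 139.3]
 [  7.   -1.  143.4]
 [  8.1  -1.  147.4]
 [  9.1  -1.1 151.3]
 [ 10.1  -1.  155.4]
 [ 11.   -1.1 159.7]
 [ 12.2  -1.  163.5]
 [ 13.2  -1.1 167.4]
 [ 14.1  -1.  171.4]
 [ 15.2  -0.9 175.3]
 [ 16.1  -0.9 179.5]
 [ 16.9  -1.  182.2]
 [ 18.6  -1.2 188.7]] [  0.25404864 -29.41076715] [ 0.00176974 -1.32188852] 14.25435958253604 0.10139873411350224
```

Request:
apply_moves(deltas=[{"claw": 1, "delta_pos": [-0.26, 0, -1], "yaw": 0}, {"claw": 1, "delta_pos": [-0.35, 0, -1.3], "yaw": 0}, {"claw": 1, "delta_pos": [-0.35, 0, -1.3], "yaw": 0}, {"claw": 1, "delta_pos": [-0.35, 0, -1.3], "yaw": 0}, {"claw": 1, "delta_pos": [0, 0, -1.3], "yaw": 0}, {"claw": 1, "delta_pos": [0, 0, -1.4], "yaw": 0}, {"claw": 1, "delta_pos": [0, 0, -1.4], "yaw": 0}, {"claw": 1, "delta_pos": [0, 0, -1.4], "yaw": 0}], grip_force=50)

```text
clock: 10.22
eef_pos: [393.8, 230.7, 398.2]
tcp_rot: [-3.142, -0.0, 0.104]
contact_force: [1.1, -0.6, -1.5]
opening: 0.218
grasp_force: 48.8
```

Request:
apply_moves(deltas=[{"claw": 1, "delta_pos": [0, 2.5, 0], "yaw": 0}, {"claw": 1, "delta_pos": [0, 5, 0], "yaw": 0}, {"claw": 1, "delta_pos": [0, 5.5, 0], "yaw": 0}, {"claw": 1, "delta_pos": [0, 5.5, 0], "yaw": 0}, {"claw": 1, "delta_pos": [0, 5.5, 0], "yaw": 0}, {"claw": 1, "delta_pos": [0, 5.5, 0], "yaw": 0}, {"claw": 1, "delta_pos": [0, 5.5, 0], "yaw": 0}, {"claw": 1, "delta_pos": [0, 5.5, 0], "yaw": 0}])

```text
clock: 11.22
eef_pos: [435.6, -174.0, 397.8]
tcp_rot: [3.141, -0.001, 0.103]
contact_force: [1.0, -0.5, -1.9]
opening: 0.226
grasp_force: 49.0
```

Request:
apply_moves(deltas=[{"claw": 1, "delta_pos": [0, 5, 0], "yaw": 0}, {"claw": 1, "delta_pos": [0, 3, 0], "yaw": 0}, {"claw": 1, "delta_pos": [0, 2, 0], "yaw": 0}, {"claw": 1, "delta_pos": [0, 0, 0], "yaw": 0}])

```text
clock: 11.72
eef_pos: [446.2, -272.3, 397.3]
tcp_rot: [-3.141, 0.0, 0.103]
contact_force: [-0.0, 0.5, -0.5]
opening: 0.214
grasp_force: 49.1
```

Run:
```python
from h import *
from rig import r
s=r.sense();f=r.grab_frame("wrist");T=Ttool(s);cv2.imwrite("pics/w5.png",f["img"]);np.savez("w5.npz",T=T,**f)
c,fx,fy=tilt(f,T);print(s["eef_pos"],s["tcp_rot"],s["clock"],s["opening"],s["contact_force"]);print(fx,fy,np.degrees(np.arctan(fx[0])),np.polyval(fx,155),np.polyval(fy,155))
g=Ttool(s)[:3,:3]@np.r_[-np.array([fx[0],fy[0],1])/np.sqrt(1+fx[0]**2)]
n=np.array([-.2574,-.0262,.9659]);print("angle to n",np.degrees(np.arccos(g@n)))
red=hsv(f,(0,120,90),(4,255,255))|hsv(f,(170,120,90),(180,255,255));p,u,v=world(f,red,T);k=np.linalg.norm(p-[455,-272,54],axis=1)<12;print("spot",p[k].mean(0),k.sum(),u[k].mean(),v[k].mean())
print(todelta(s,[424,-275,332]))
```

```text
[ 446.15235022 -272.2619864   397.26136476] [-3.14145094e+00  7.85760889e-05  1.02552577e-01] 11.725 0.21372709850519855 [-0.04740979  0.45770004 -0.476494  ]
[  0.24642532 -28.28242247] [ 0.00244216 -1.3948652 ] 13.843315527416557 9.913501537713092 -1.0163304668646647
angle to n 1.2832975129147657
spot [ 454.93271081 -271.75998377   54.07760629] 26 317.88461538461536 208.19230769230768
[-2.23  0.05  6.53]
```

View pics/w5.png

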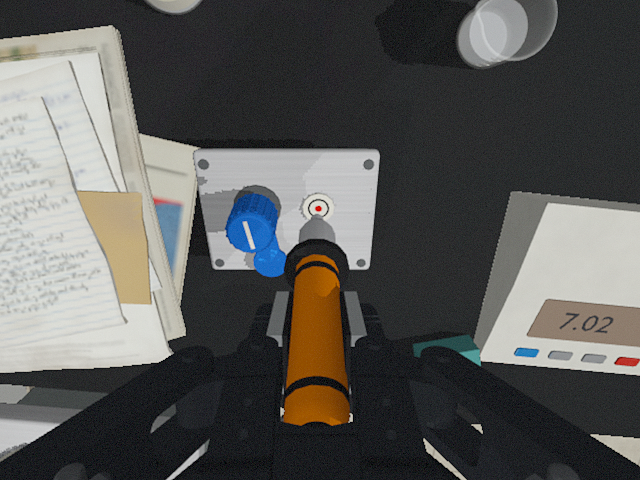

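The wrist view shows the disc and red dot at (318,208) beyond the tilted nose, with the leaf clear at (269,262). The gauge is 1.3° off square. I'll go to a 20 mm standoff.

Request:
apply_moves(deltas=[{"claw": 1, "delta_pos": [-0.6, 0.05, 1.5], "yaw": 0}, {"claw": 1, "delta_pos": [-0.7, 0.05, 2.3], "yaw": 0}, {"claw": 1, "delta_pos": [-0.6, 0.0, 2.2], "yaw": 0}, {"claw": 1, "delta_pos": [0, 0, 1.5], "yaw": 0}, {"claw": 1, "delta_pos": [0, 0, 0], "yaw": 0}, {"claw": 1, "delta_pos": [0, 0, 0], "yaw": 0}])

```text
clock: 12.52
eef_pos: [427.7, -274.4, 322.6]
tcp_rot: [3.141, -0.001, 0.104]
contact_force: [0.0, -0.5, -1.6]
opening: 0.219
grasp_force: 49.1
```

```bash
cat >> h.py <<'E'
def force(r,k=10):
    a=[]
    for _ in range(k): a.append(np.r_[r.sense()["contact_force"],r.sense()["wrist_torque"]]);f=r.grab_frame("wrist")
    return np.mean(a,0).round(2),np.std(a,0).round(2),f
E
python3 - <<'E'
from h import *
from rig import r
m,sd,f=force(r);s=r.sense();T=Ttool(s);print(m,sd,s["eef_pos"],s["tcp_rot"],s["clock"])
cv2.imwrite("pics/w6.png",cv2.resize(f["img"][150:330,220:420],None,fx=3,fy=3));np.savez("w6.npz",T=T,**f)
E
```

```text
[-0.01 -0.15 -0.93 -0.   -0.    0.02] [0.44 0.21 0.51 0.02 0.03 0.02] [ 427.27325045 -274.5298517   322.28328047] [ 3.14149993e+00 -1.25795404e-04  1.03769290e-01] 13.025
```

View pics/w6.png

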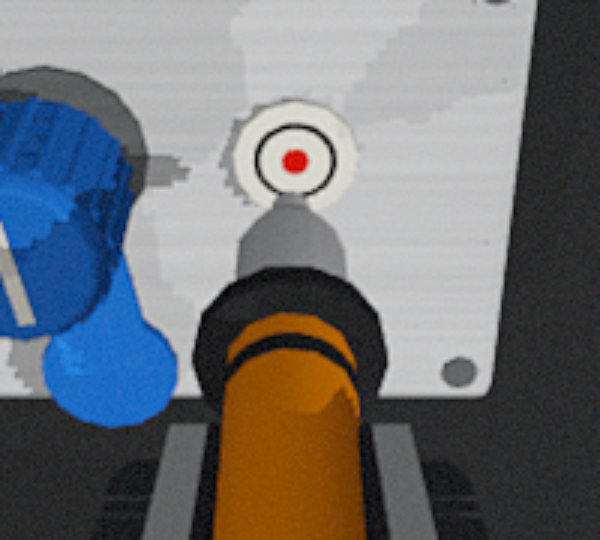

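The tip of the foot shows at about (317,214) in the full frame, just short of the red dot at (318,204) with almost no sideways offset. I'll check that against where the tip should be.

Run:
```python
from h import *
f=dict(np.load("w6.npz"));T=f["T"]
z=f["z_map"];print(z[204:226:2,317].round(1))
m=np.zeros(z.shape,np.uint8);m[215:222,314:321]=1
p,u,v=world(f,m,T);q=(p-T[:3,3])@T[:3,:3];print("pin pts tool",q.mean(0),q[:, 2].max(),np.c_[u,v,q.round(1)][3::7])
Ci=np.linalg.inv(f["T_tool_cam"])
def proj(a):
    c=Ci@np.r_[a,1];return f["cx"]+f["fx"]*c[0]/-c[2], f["cy"]-f["fy"]*c[1]/-c[2],-c[2]
print("tip model px",proj([22.8,-.8,249.2]),"pin far edge",proj([22.8+3.8,-.8,248.4]))
red=hsv(f,(0,120,90),(4,255,255))|hsv(f,(170,120,90),(180,255,255));p,u,v=world(f,red,T);k=np.linalg.norm(p-[455,-272,54],axis=1)<12
print("spot",p[k].mean(0),u[k].mean(),v[k].mean(),"tool",(p[k].mean(0)-T[:3,3])@T[:3,:3])
```

```text
[241.1 241.  241.8 243.3 244.3 219.3 216.7 214.2 200.4 197.2 196. ]
pin pts tool [ 26.07930203  -0.5925378  235.17648267] 245.35170476978976 [[317.  215.   25.5  -0.6 245. ]
 [317.  216.   25.5  -0.6 242.4]
 [317.  217.   25.1  -0.6 241.8]
 [317.  218.   25.   -0.6 239.6]
 [317.  219.   26.8  -0.6 229.8]
 [317.  220.   27.2  -0.6 225.9]
 [317.  221.   27.4  -0.6 222.9]]
tip model px (np.float64(316.589033212346), np.float64(217.83526275402275), np.float64(223.99509495569262)) pin far edge (np.float64(316.5929865132656), np.float64(211.8689011034059), np.float64(222.12533067367482))
spot [ 454.87964296 -271.76631373   53.9056509 ] 317.92727272727274 203.4 tool [2.77103872e+01 8.59990486e-02 2.68381127e+02]
```

Request:
apply_moves(deltas=[{"claw": 1, "delta_pos": [0.15, 0.08, 0.55], "yaw": 0}, {"claw": 1, "delta_pos": [0.15, 0, 0.55], "yaw": 0}, {"claw": 1, "delta_pos": [0.14, 0, 0.54], "yaw": 0}, {"claw": 1, "delta_pos": [0.05, 0, 0.2], "yaw": 0}, {"claw": 1, "delta_pos": [0.05, 0, 0.2], "yaw": 0}, {"claw": 1, "delta_pos": [0, 0, 0], "yaw": 0}, {"claw": 1, "delta_pos": [0, 0, 0], "yaw": 0}])

```text
clock: 13.9
eef_pos: [432.7, -274.7, 301.9]
tcp_rot: [3.142, 0.0, 0.104]
contact_force: [-0.2, 0.4, -0.8]
opening: 0.218
grasp_force: 49.1
```

```bash
cat > chk.py <<'E'
from h import *
from rig import r
m,sd,f=force(r,16);s=r.sense();T=Ttool(s);print(m,sd,s["eef_pos"],s["tcp_rot"],s["clock"],s["opening"])
c,fx,fy=tilt(f,T);print(np.degrees(np.arctan(fx[0])),fx[0],np.polyval(fx,155));np.savez("last.npz",T=T,**f);cv2.imwrite("pics/last.png",cv2.resize(f["img"][150:330,220:420],None,fx=3,fy=3))
ax=np.polyval(fx,155)-10.3;t=np.arctan(fx[0]);tip=np.array([ax+97*np.sin(t),np.polyval(fy,249),155+97*np.cos(t)])
sp=(np.array([454.9,-271.8,54])-T[:3,3])@T[:3,:3];print("spot - unpressed tip (tool)",(sp-tip).round(1))
E
python3 chk.py
```

```text
[-0.5   0.21 -0.32  0.06  0.12  0.01] [0.62 0.39 0.34 0.03 0.03 0.02] [ 432.74199475 -274.75320802  301.80552391] [ 3.14152223e+00 -5.49828302e-05  1.03817396e-01] 14.7 0.2196861814476096
13.848314052287273 0.24651785660321449 9.906182358242901
spot - unpressed tip (tool) [-0.5  0.2 -1.4]
```

Request:
apply_moves(deltas=[{"claw": 1, "delta_pos": [0.03, 0, 0.13], "yaw": 0}, {"claw": 1, "delta_pos": [0.02, 0, 0.13], "yaw": 0}, {"claw": 1, "delta_pos": [0, 0, 0], "yaw": 0}, {"claw": 1, "delta_pos": [0, 0, 0], "yaw": 0}, {"claw": 1, "delta_pos": [0, 0, 0], "yaw": 0}])

```text
clock: 15.32
eef_pos: [433.2, -274.7, 299.2]
tcp_rot: [3.142, -0.0, 0.104]
contact_force: [0.1, 0.1, 0.7]
opening: 0.221
grasp_force: 49.2
```

```bash
python3 chk.py
```

```text
[-0.41  0.06  0.84  0.03  0.06  0.01] [0.44 0.47 0.59 0.03 0.03 0.03] [ 433.21571642 -274.6676127   299.17886864] [-3.14158635e+00 -1.59557605e-06  1.03805733e-01] 16.125 0.22078539926361893
13.935418134046941 0.2481311028379033 9.872405097161959
spot - unpressed tip (tool) [-1.1  0.3 -4. ]
```

View pics/last.png

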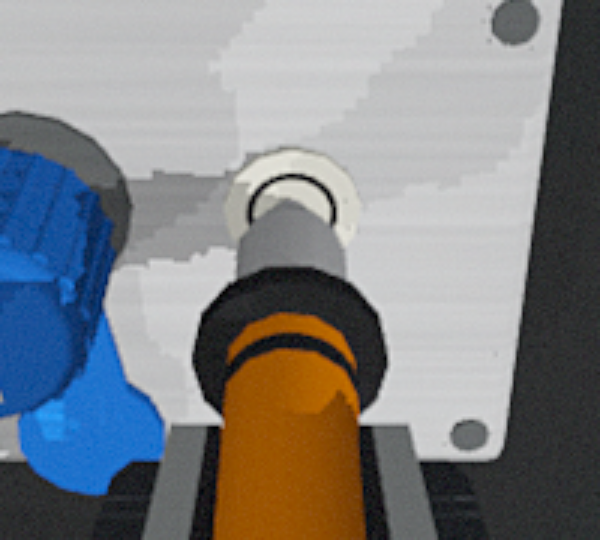

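The foot sits inside the black ring, over the dot. It is pressing with about 1.8 N, which is about 4 mm in, and the gauge is square to about 1°. Handing in.

```bash
python3 -c "
from rig import r
print(r.sign_off())"
```

```text
the job is handed in; nothing more can be done
None
```

I handed the job in with the cap turned to its stop and the gauge held on the red dot, about 1° off square, pressing about 1.8 N (foot about 4 mm in); no verdict came back, and nothing standing round was touched as far as I could see.

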